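Lock the sieve into the tilted hopper neck

ROBOT

A 6-joint arm with a two-finger parallel gripper is mounted at the origin on the work surface. World frame = base frame: x ahead of the robot, y to its left, z up, the work surface at z = 0. Lengths are in mm, angles in rad, forces in N, time in s.
With the tool pointing down it reaches from about 350 to 800 mm from the base axis. Payload 7.3 kg.
Tool frame: the origin (TCP) lies midway between the tips of the shut fingers; the grasp point (between the pads) lies 19 mm behind it (r.pinch_z is the distance from the TCP to the grasp point, in mm); z points along the fingers, y is the line along which they close (so a half turn about z gives the same grasp; the last joint's range is limited). The gripper opens to 85 mm and grips with 20 to 120 N. Pads are 22 mm wide; open, the fingers measure 114 mm over their backs; the gripper's body (76 mm by 85 mm) begins 54 mm behind the grasp point. The pads swing forward as they close: fully open they stand 13 mm farther back than shut.
Start: joints at [-1.474, 0.342, 1.524, -0, 1.275, -0.146], TCP at [126.243, -509.615, 231.322] pointing down, gripper open.
Joint ranges: [-2.53, 2.53], [-0.77, 2.02], [0.04, 2.7], [-1, 4.14], [0.28, 2.66], [-3.11, 3.11]. Speed limits (rad/s): [2.57, 2.57, 3.14, 3.14, 3.14, 3.14].

INTERFACE

Orientations are given as a unit quaternion [x, y, z, w].
In Python, from workcell import r gives the robot as it stands.
- The arm moves only by the tool carry_out, never from a script. Its arguments are lists of equal length, an entry for each row: "slide": the shift along the tool's x, y, z in units of 0.2 m (1.0 is 0.2 m), a list of three; "roll": the turn about the tool's z in units of 45 degrees (1.0 is 45 degrees). In form: {"slide": [[x, y, z], ...], "roll": [roll, ...]}. A call has 1 to 8 rows; each row is the pose to reach, as a shift and turn from the pose commanded when the call began, along the tool's axes at that moment; what a row does not reach only later rows make up. A row lasts 1/12 s, in which the tool goes at most 41.7 mm and 7.16 degrees, less where a joint would pass 70% of its speed; a pose out of reach is approached as far as the arm can. A call with a number of a shift or a turn outside -1 to 1 is refused whole. A call with a gripper value outside its range is refused whole. "hand" is the finger opening in mm, from 0 to 85.4, set as the call begins (left out, the last holds). The fingers move at their own pace and stop on an object; "squeeze" is the grip in N (left out, the last holds). Time passes only in rows, so rows that repeat a pose let the fingers close. It gives the time, the measured TCP pose, the force, the opening and the grip force at its end, in the units of the state.
- r.read_state(): the state, without advancing time (a new reading comes with each control period).
- r.snapshot(name): name is "scene" or "side" or "wrist"; returns (picture, depth): 480x640x3 uint8, red, green, blue; 480x640 float32, mm along the optical axis (not along the pixel's ray), 0 where there is no reading.
- r.get_calibration(name): a dict with "fx", "fy", "cx", "cy" (pixels), "rvec" (rotation vector, rad) and "tvec" (3), from world to camera coordinates, as OpenCV has them. Camera axes: x right, y down, z forward; pixel columns grow to the right and rows downward; lengths in mm; the calibration is good to about 2 mm. A picture is of the moment at which its call begins: read the wrist's pose just before it. get_calibration takes no time and is no camera call; for the wrist camera it gives the pose at the moment of the call.
- r.hand_in(): hands the job in; it is judged then, once.
The state is a dict: "t": time; "q": joint angles; "joint_vel": joint speeds; "joint_torque": joint torques, N m; "eef_pos": TCP position; "orientation": TCP orientation; "contact_force": force on the tool from outside, world axes, zero at the start; "ft_torque": the same for the moment, N m; "grip_width": finger opening in mm; "finger_force": force on a finger pad.
Only numpy, scipy, OpenCV 4.12 (cv2) and the standard library are available. Lean on these libraries where they do the work, as an engineer would, in place of code of your own. Each camera call takes 0.05 s, during which the arm holds its last target. There are 200 camera calls.

TASK

Fit the sieve to the tilted filler neck of the grey hopper: hang it in the neck with its two lugs down the two entry slots and resting on the ledge, then twist it clockwise, as seen looking into the neck, under the lips until both lugs drop fully down into the locking notches. Let go of it there, and leave the cup, the jar and the flower mould where they stand.

Things in the scene. Friction and masses are not known exactly. Their poses are not given: they have to be found in the camera images.
- sieve_center (a point): Loose sieve standing upright on the bench, about 0.26 kg, 76 mm tall. Point on its axis, 38 mm above its underside. z: its axis, up from mesh to handle; x: along the handle bar and through both lugs. Turned half round about z it is the same. Steel ring frame, 72 mm outside diameter, 24 mm high; above it a bridge handle and two lugs at its sides (see sieve_bar, sieve_lug).
- sieve_bar (a point): Centre of the sieve's straight black handle bar, on the sieve's axis, 30 mm above sieve_center; the place to pinch. The bar runs along the sieve's x: 72 mm long, 14 mm wide (y), 18 mm high, on two posts at x = +-30 mm, 7 mm thick, 12 mm wide. Axes as sieve_center.
- sieve_lug (a point): Centre of the lug at the sieve's +x side (a like one stands opposite at -x). Steel, sticks out to 56 mm from the sieve's axis; 10 mm wide (y), 8 mm high; its underside is 28 mm below sieve_center. Axes as sieve_center.
- neck: Round aluminium collar on the tilted face of the grey hopper (about 200 x 170 mm, fixed). Origin: collar centre, on that face. z: collar axis, out of the mouth, 30 degrees from vertical; x: through both locking notches. Inside diameter 80, outside 96, rim 40 mm above the origin. 4 mm of room around the sieve's ring. sieve_center is at z = 48 mm with lugs on the ledge, 40 mm with lugs in the notches.
- entry_slot (a point): Middle of the floor of one of the two opposite entry slots, 44 mm from the neck's axis, at +60 degrees about z from the neck's x (the other at -120). Slot 18 mm wide, open at the rim; its floor is a ledge 20 mm above the neck's origin, which runs on clockwise (looking into the neck) under a lip with its underside at 32 mm. Axes as neck.
- lock_notch (a point): Middle of the floor of one of the two locking notches, 60 degrees clockwise from entry_slot, 44 mm from the axis on the neck's +x (the other on -x). 15 mm wide, floor 12 mm above the neck's origin, 8 mm below the ledge; under the lip; a wall beyond it stops further turning. No spring: weight or a light push drops the lugs. Axes as neck.
- cup: Bystander: clear open mixing cup, 80 mm across, 100 mm tall, origin at the centre of its underside.
- jar: Bystander: closed jar, 68 mm across, 85 mm tall, origin at the centre of its underside.
- mould: Bystander: flat grey five-petal flower mould, 100 mm across, 14 mm high, origin at the centre of its underside.

How it is judged (in metres and radians):
On the way, in this order (a step that is already met when the one before it is completed fails the run):
1. the sieve hangs in the neck, square to it, its lugs down the entry slots on the ledge (x of sieve_center in the frame of neck between -0.008 and 0.008 m and y of sieve_center in the frame of neck between -0.008 and 0.008 m and z of sieve_center in the frame of neck between 0.0445 and 0.0525 m and angle between the x axis of sieve_center and the x axis of neck, either way round above 0.85 rad and angle between the z axis of sieve_center and the z axis of neck, either way round below 0.2 rad), for 0.1 s.
2. twisted until both lugs have dropped into the locking notches (x of sieve_center in the frame of neck between -0.008 and 0.008 m and y of sieve_center in the frame of neck between -0.008 and 0.008 m and z of sieve_center in the frame of neck below 0.0435 m and angle between the x axis of sieve_center and the x axis of neck, either way round below 0.15 rad and angle between the z axis of sieve_center and the z axis of neck, either way round below 0.12 rad), for 0.2 s.
At the end, for the whole second after the job is handed in: The sieve lies still in the neck with both lugs in the locking notches: sieve_center within 8 mm of the neck's axis along the neck's x and y, less than 43.5 mm along z from the neck's origin, its x axis within 0.15 rad of the neck's x (either way round), its z within 0.12 rad of the neck's z (all of step 2 and linear speed of sieve below 0.02 m/s and angular speed of sieve below 0.2 rad/s); the robot touches nothing.
It fails at once if the cup is moved more than 40 mm (distance of cup from where it was at the start of the episode above 0.04 m).
It fails at once if the jar is moved more than 40 mm (distance of jar from where it was at the start of the episode above 0.04 m).
It fails at once if the mould is moved more than 40 mm (distance of mould from where it was at the start of the episode above 0.04 m).
It also fails if it takes over 48 s, if anything falls off the work surface, if the arm or the gripper's body presses on something with over 40 N, if the wrist force passes 120 N, or if a joint passes its speed limit or range.

## Working session

There is one attempt and no reset: what is moved stays moved. The work goes in short steps, Python scripts to look and compute and a tool call to move; the robot and the scene stay as the last step left them, time stands still between calls to the robot, and variables do not carry over. Pictures are saved under pics/ and viewed, at most 10 in all, crops included, and the job is handed in when it is done.

Besides the shell and the picture viewer there is one more tool, called after ">>>" as name(argument=value, ...), one argument or row to a line, values as JSON. carry_out: Moves the arm, as the interface text tells. Shifts and turns lie within -1 to 1; 1 stands for 0.2 m of shift or 45 degrees of turn. Its arguments: {"type":"object","properties":{"slide":{"type":"array","items":{"type":"array","items":{"type":"number","minimum":-1,"maximum":1}}},"roll":{"type":"array","items":{"type":"number","minimum":-1,"maximum":1}},"hand":{"type":"number"},"squeeze":{"type":"number"}},"required":["slide","roll"]}

```bash
ls; mkdir -p pics
cat > h.py <<'E'
import numpy as np,cv2
from workcell import r
from scipy.spatial.transform import Rotation as R
def snap(n,f=None):
    c=r.get_calibration(n);p,d=r.snapshot(n)
    if f: cv2.imwrite('pics/'+f+'.png',p[:,:,::-1])
    np.savez('pics/'+(f or n)+'.npz',p=p,d=d,**{k:np.array(v) for k,v in c.items()})
    return p,d,c
def cloud(d,c):
    v,u=np.mgrid[:d.shape[0],:d.shape[1]]
    P=np.stack([(u-c['cx'])/c['fx']*d,(v-c['cy'])/c['fy']*d,d],-1)
    M=R.from_rotvec(np.ravel(c['rvec'])).as_matrix()
    W=(P-np.ravel(c['tvec']))@M
    W[d==0]=np.nan
    return W
def load(f):
    z=np.load('pics/'+f+'.npz');return z['p'],z['d'],{k:z[k] for k in ['fx','fy','cx','cy','rvec','tvec']}
E
python3 - <<'E'
from h import *
a=snap('scene','s0')[0];b=snap('side','d0')[0]
print(r.read_state())
E
```

```text
pics
{'t': 0.1, 'q': array([-1.47396348e+00,  3.42678462e-01,  1.52490985e+00,  1.12968594e-05,
        1.27537215e+00, -1.46039027e-01]), 'joint_vel': array([-0.000584  , -0.00076166, -0.00236041,  0.00086076, -0.00079153,
        0.00104951]), 'joint_torque': array([ 3.53726202e-03, -4.34446764e+01, -2.46492112e+01, -5.63138792e-05,
        4.62116455e-03, -5.71958267e-06]), 'eef_pos': array([ 126.22945773, -509.24617277,  230.68631613]), 'orientation': array([ 9.92635681e-01,  1.21136030e-01,  2.22253822e-05, -6.83562352e-04]), 'contact_force': array([ 0.10235324,  0.19812442, -0.80736029]), 'ft_torque': array([-0.01056568, -0.00766569,  0.01042998]), 'finger_force': 0.0, 'grip_width': 85.06440946613286}
```

View pics/s0.png

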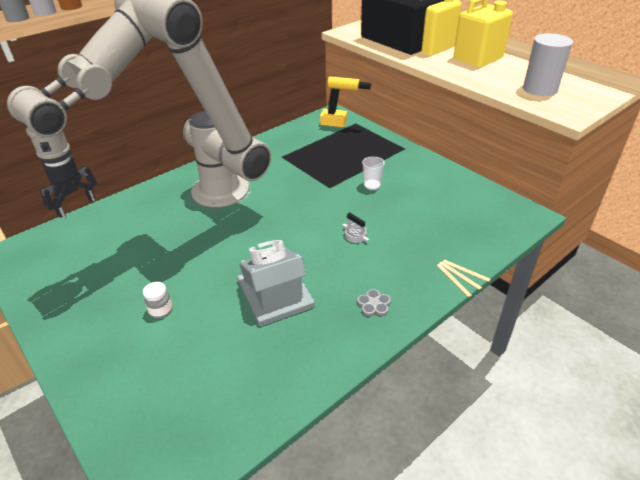

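View pics/d0.png

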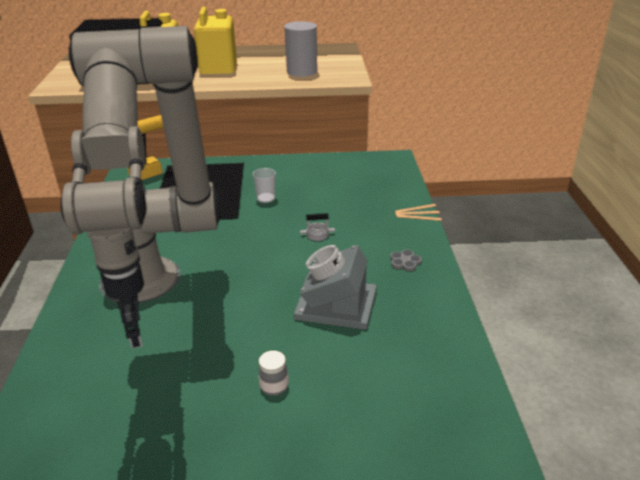

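The scene view shows the sieve at about (356,230), the neck at (267,253), the cup at (373,173), the jar at (157,300) and the mould at (374,302). In the side view the sieve is at (317,228) and the neck at (324,263), tilted towards the robot. Next I'll take coarse positions from depth.

```bash
python3 - <<'E'
from h import *
for f,box in [('s0',dict(sieve=(335,205,375,250),hop=(235,232,315,320),cup=(360,155,388,190),jar=(142,280,174,318),mould=(355,287,393,317))),('d0',dict(sieve=(298,208,338,243),hop=(294,240,380,330)))]:
    p,d,c=load(f);W=cloud(d,c)
    for k,(a,b,e,g) in box.items():
        w=W[b:g,a:e].reshape(-1,3);w=w[(w[:,2]>6)]
        print(f,k,len(w),np.nanpercentile(w,[2,50,98],axis=0).round().tolist())
# bar dark pixels
p,d,c=load('s0');W=cloud(d,c)
m=(p.max(2)<60);m[:205]=0;m[235:]=0;m[:,:335]=0;m[:,375:]=0
w=W[m];print('bar',w.mean(0).round(1),len(w)); 
q=w[:,:2]-w[:,:2].mean(0);print(np.linalg.svd(q)[2][0])
# hopper face plane: highest pts
for f,box in (('s0',(235,232,315,320)),('d0',(294,240,380,330))):
    p,d,c=load(f);W=cloud(d,c);a,b,e,g=box
    n=np.cross(np.gradient(W,axis=0),np.gradient(W,axis=1));n/=np.linalg.norm(n,axis=2,keepdims=True)
    n=n*np.sign(n[...,2:]);w=W[b:g,a:e];nn=n[b:g,a:e]
    mm=(w[...,2]>60)&(abs(nn[...,2]-.866)<.06)
    print(f,mm.sum(),np.median(nn[mm],0),w[mm].mean(0), np.nanmax(w[...,2]))
E
python3 - <<'E'
import sys;sys.path.insert(0,'.')
import cv2
a=cv2.imread('pics/s0.png')[235:325,230:320];b=cv2.imread('pics/d0.png')[240:330,290:380]
cv2.imwrite('pics/z.png',cv2.resize(cv2.hconcat([a,b]),None,fx=4.4,fy=4.4,interpolation=cv2.INTER_CUBIC))
E
```

```text
s0 sieve 442 [[484.0, 155.0, 6.0], [534.0, 187.0, 21.0], [581.0, 221.0, 78.0]]
s0 hop 4258 [[485.0, -258.0, 12.0], [619.0, -194.0, 105.0], [672.0, -109.0, 169.0]]
s0 cup 572 [[323.0, 401.0, 10.0], [371.0, 429.0, 70.0], [400.0, 479.0, 101.0]]
s0 jar 773 [[372.0, -485.0, 9.0], [417.0, -457.0, 61.0], [431.0, -424.0, 87.0]]
s0 mould 627 [[750.0, -27.0, 7.0], [794.0, 15.0, 13.0], [836.0, 59.0, 18.0]]
d0 sieve 497 [[482.0, 152.0, 6.0], [531.0, 188.0, 20.0], [579.0, 230.0, 78.0]]
d0 hop 5023 [[465.0, -267.0, 10.0], [563.0, -221.0, 96.0], [659.0, -115.0, 169.0]]
bar [537.6 187.1  71.4] 83
[0.99910528 0.04229239]
s0 398 [-0.37335337  0.11197947  0.86206944] [ 580.76102808 -180.89054378  139.53801764] 184.50841221616636
d0 399 [-0.23632297  0.1369184   0.87241387] [ 557.21250455 -186.8571326   134.65547296] 183.55938725538346
```

View pics/z.png

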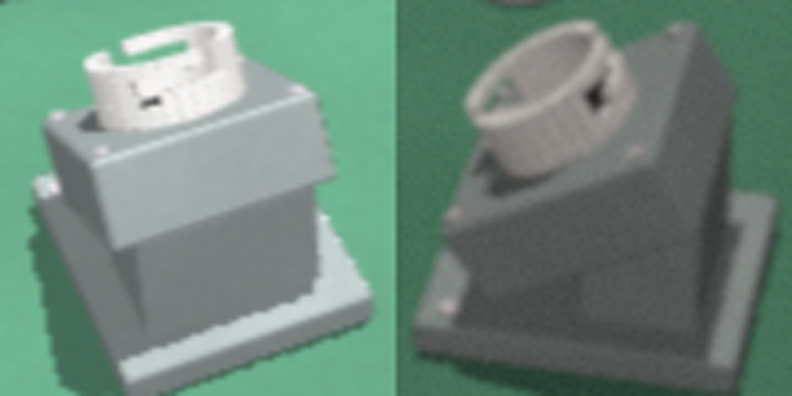

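The crop shows the collar on the tilted face. One lock window is visible at the front of the collar in the scene view, and the rim gap of an entry slot at its back. I'll move over the hopper to look with the wrist camera.

>>> carry_out(
  slide=[
    [0.2,-0.1,-0.1],
    [0.4,-0.2,-0.2],
    [0.6,-0.3,-0.3],
    [0.8,-0.4,-0.4],
    [1,-0.5,-0.5],
    [1,-0.5,-0.5],
    [1,-0.5,-0.5],
  ],
  roll=[0,0,0,0,0,0,0],
)

```text
t: 0.68
eef_pos: [300.4, -361.6, 334.4]
orientation: [0.992, 0.124, 0.002, 0.002]
contact_force: [-0.3, -0.3, 0.4]
grip_width: 85.5
finger_force: 0.0
```

>>> carry_out(
  slide=[
    [0.2,-0.1,0],
    [0.4,-0.2,0],
    [0.6,-0.3,0],
    [0.8,-0.4,0],
    [0.9,-0.5,0],
    [0.9,-0.5,0],
    [0.9,-0.5,0],
  ],
  roll=[0,0,0,0,0,0,0],
)

```text
t: 1.27
eef_pos: [447.7, -222.6, 330.5]
orientation: [0.992, 0.123, -0.001, -0.0]
contact_force: [0.0, -0.5, 0.3]
grip_width: 85.8
finger_force: 0.0
```

Run:
```python
from h import *
s=r.read_state();print(s['t'],s['eef_pos'],R.from_quat(s['orientation']).as_matrix().round(3).tolist())
p,d,c=snap('wrist','w0');print(c)
```

```text
1.2667 [ 447.69968002 -222.62627391  330.54623241] [[0.97, 0.244, -0.001], [0.244, -0.97, 0.001], [-0.001, -0.001, -1.0]]
{'fx': 398.6202904206847, 'fy': 398.6202904206847, 'cx': 325.5491699781122, 'cy': 234.0001088393543, 'rvec': array([-2.27739916,  1.77560249,  0.2758545 ]), 'tvec': array([-324.30335567,  293.01368682,  588.77171202])}
```

View pics/w0.png

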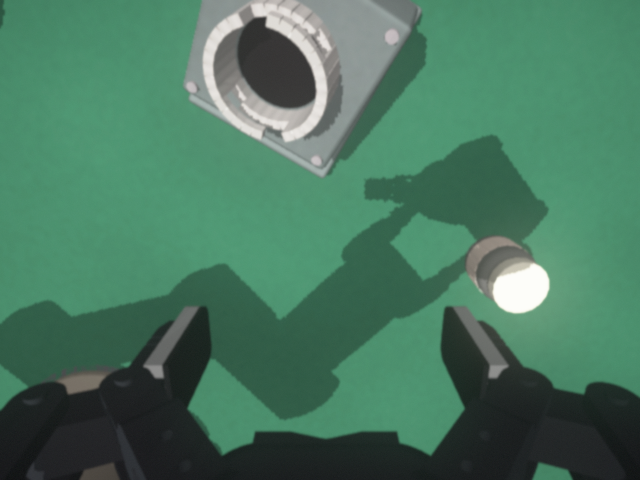

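The wrist view shows the collar centred near (270,65). It has slot gaps in the rim at about (273,132) and (247,14). I'll fit the rim plane and circle from depth and find the slot angles.

```bash
cat > neck.py <<'E'
from h import *
import sys
def fit(f,box):
    p,d,c=load(f);W=cloud(d,c);a,b,e,g=box
    hsv=cv2.cvtColor(p,cv2.COLOR_RGB2HSV)
    w=W[b:g,a:e].reshape(-1,3);pp=p[b:g,a:e].reshape(-1,3).astype(int)
    n0=np.array([-.433,.25,.866])
    # face plane normal by ransac-free: iteratively trimmed svd on face-coloured points
    return w,pp,c
w,pp,c=fit('w0',(180,0,425,180))
ok=np.isfinite(w[:,0])&(w[:,2]>70);w=w[ok];pp=pp[ok]
# RANSAC plane with 30deg tilt
rng=np.random.default_rng(0)
def ransac(w,tol):
    best=(0,)
    for _ in range(1500):
        q=w[rng.choice(len(w),3,False)];n=np.cross(q[1]-q[0],q[2]-q[0]);l=np.linalg.norm(n)
        if l<200: continue
        n/=l;n*=np.sign(n[2])
        if abs(n[2]-.866)>.05: continue
        k=(abs((w-q[0])@n)<tol).sum()
        if k>best[0]: best=(k,n,q[0])
    k,n,o=best
    for _ in range(4):
        s=w[abs((w-o)@n)<tol];o=s.mean(0);n=np.linalg.svd(s-o,full_matrices=False)[2][2];n*=np.sign(n[2])
    return n,o,k
n,o,k=ransac(w,1.5);print('face/plane',n,o,k,'tilt',np.degrees(np.arccos(n[2])))
h=(w-o)@n
print(np.histogram(h,np.arange(-60,60,4)))
rim=w[(abs(h-40)<3)]
ex=np.cross(np.cross(n,[0,0,1]),n)*1.0;ex=np.array([0,0,1])-n[2]*n;ex/=np.linalg.norm(ex);ey=np.cross(n,ex)
xy=np.c_[(rim-o)@ex,(rim-o)@ey]
def circ(xy): # mid-radius
    from scipy.optimize import least_squares
    def res(v):
        rr=np.hypot(*(xy-v).T);return np.maximum(0,rr-48)+np.maximum(0,40-rr)
    return least_squares(res,np.median(xy,0),loss='soft_l1').x
cc=circ(xy);rr=np.hypot(*(xy-cc).T);th=np.degrees(np.arctan2(*(xy-cc).T[::-1]))
print('n rim',len(rim),'r',np.percentile(rr,[2,10,50,90,98]))
C=o+cc[0]*ex+cc[1]*ey
C-=((C-o)@n)*n
print('origin',C,'rimcentre',C+40*n)
hh=np.histogram(th,np.arange(-180,181,5))[0];print(dict(zip(range(-180,180,5),hh.tolist())))
print('ex',ex,'ey',ey)
E
python3 neck.py
```

```text
face/plane [-0.48062199  0.1367523   0.86619935] [ 546.15356628 -177.22166632  127.27291518] 14989 tilt 29.980061157433294
(array([   0,   15,   27,   30,   29,   36,   45,   46,   52,   62,   64,
         75,   76,  173, 8426, 8600,  573,  789,  655, 1126,  679,  280,
        352,  609, 2715, 1220,    0,    0,    0]), array([-60, -56, -52, -48, -44, -40, -36, -32, -28, -24, -20, -16, -12,
        -8,  -4,   0,   4,   8,  12,  16,  20,  24,  28,  32,  36,  40,
        44,  48,  52,  56]))
n rim 3763 r [39.89621043 40.52576778 44.10063101 47.56841255 48.16975524]
origin [ 546.62916859 -160.5806211   124.90958363] rimcentre [ 527.40428914 -155.11052914  159.55755765]
{-180: 44, -175: 50, -170: 46, -165: 31, -160: 0, -155: 0, -150: 0, -145: 1, -140: 33, -135: 47, -130: 45, -125: 44, -120: 53, -115: 43, -110: 42, -105: 46, -100: 46, -95: 49, -90: 49, -85: 52, -80: 55, -75: 56, -70: 58, -65: 63, -60: 61, -55: 67, -50: 72, -45: 71, -40: 77, -35: 68, -30: 78, -25: 81, -20: 78, -15: 80, -10: 79, -5: 83, 0: 82, 5: 83, 10: 81, 15: 49, 20: 0, 25: 0, 30: 0, 35: 0, 40: 69, 45: 69, 50: 71, 55: 65, 60: 64, 65: 63, 70: 66, 75: 64, 80: 65, 85: 60, 90: 61, 95: 59, 100: 57, 105: 59, 110: 57, 115: 55, 120: 57, 125: 55, 130: 50, 135: 56, 140: 52, 145: 51, 150: 50, 155: 52, 160: 47, 165: 50, 170: 47, 175: 49}
ex [ 0.83313113 -0.2370524   0.49969859] ey [2.73669569e-01 9.61823771e-01 1.38777878e-17]
```

The neck fit agrees with the given sizes: tilt 29.98°, ring radii 40 to 48 mm, and slots near +28.5° and −151.5° from uphill. The tool can't tilt, so the sieve will have to pivot in the pinch when it meets the neck. Next I'll look at the sieve.

>>> carry_out(
  slide=[
    [0.05,-0.2,0],
    [0.1,-0.4,0],
    [0.15,-0.6,0],
    [0.2,-0.8,0],
    [0.25,-1,0],
    [0.25,-1,0],
  ],
  roll=[0,0,0,0,0,0],
)

```text
t: 1.82
eef_pos: [446.5, -13.6, 331.5]
orientation: [0.992, 0.123, 0.0, -0.001]
contact_force: [0.4, -0.0, -0.4]
grip_width: 85.3
finger_force: 0.0
```

>>> carry_out(
  slide=[
    [0.05,-0.2,0.05],
    [0.1,-0.4,0.1],
    [0.15,-0.6,0.15],
    [0.2,-0.8,0.2],
    [0.2,-1,0.3],
    [0.2,-1,0.3],
    [0.2,-1,0.3],
  ],
  roll=[0.1,0.2,0.26,0.26,0.26,0.26,0.26],
)

```text
t: 2.4
eef_pos: [437.5, 185.7, 269.9]
orientation: [1.0, 0.02, -0.002, 0.001]
contact_force: [0.5, 0.0, 0.6]
grip_width: 85.8
finger_force: 0.0
```

Run:
```python
from h import *
s=r.read_state();print(s['t'],s['eef_pos'],R.from_quat(s['orientation']).as_matrix().round(3).tolist())
p,d,c=snap('wrist','w1');W=cloud(d,c)
m=(W[...,2]>60)&(W[...,2]<85)&(np.hypot(W[...,0]-537,W[...,1]-187)<60)&(p.max(2)<110)
w=W[m];ct=cv2.minAreaRect(w[:,:2].astype(np.float32));print(len(w),np.median(w[:,2]),ct,w.mean(0))
top=w[w[:,2]>73];print(cv2.minAreaRect(top[:,:2].astype(np.float32)),top.mean(0),np.linalg.svd(top[:,:2]-top[:,:2].mean(0),full_matrices=False)[2][0])
```

```text
2.4 [437.50137277 185.69905887 269.86575935] [[0.999, 0.04, -0.003], [0.04, -0.999, -0.001], [-0.003, 0.001, -1.0]]
1607 76.48114387325789 ((532.192138671875, 193.45066833496094), (71.12533569335938, 13.175933837890625), 2.452796220779419) [533.81114341 193.18403462  76.4415718 ]
((532.192138671875, 193.45066833496094), (71.12533569335938, 13.175933837890625), 2.452796220779419) [533.81114341 193.18403462  76.4415718 ] [-0.99892637 -0.04632602]
```

View pics/w1.png

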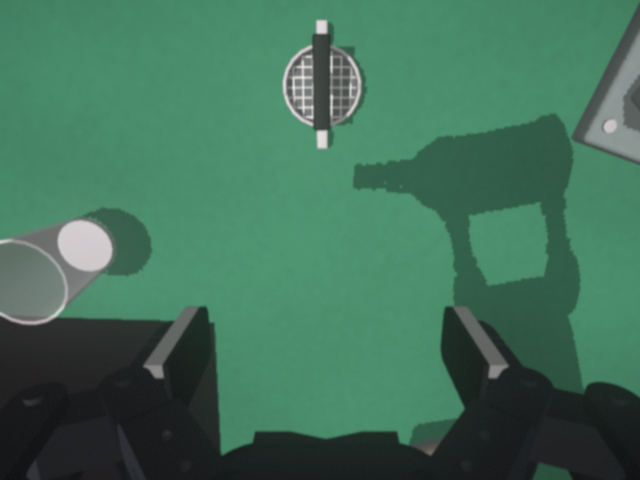

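The wrist view shows the sieve at (322,85) with its bar vertical in the image. The bar measures 71×13 mm, centred at (532,193.5) with its top at 76.5 mm, which matches the given sizes. The tool heading already agrees, so I'll go down and grasp it.

>>> carry_out(
  slide=[
    [0.2,-0.02,0.05],
    [0.4,-0.02,0.2],
    [0.475,-0.02,0.4],
    [0.475,-0.02,0.6],
    [0.475,-0.02,0.75],
    [0.475,-0.02,0.9],
    [0.475,-0.02,0.9],
  ],
  roll=[0,0,0,0,0,0,0],
  hand=50,
)

```text
t: 3.03
eef_pos: [530.7, 189.5, 85.9]
orientation: [1.0, 0.017, -0.005, 0.001]
contact_force: [-1.4, -0.6, 0.2]
grip_width: 50.0
finger_force: 0.0
```

>>> carry_out(
  slide=[
    [0,0,0.1],
    [0,0,0.2],
    [0,0,0.2],
  ],
  roll=[0,0,0],
)

```text
t: 3.28
eef_pos: [532.9, 191.2, 50.4]
orientation: [1.0, 0.018, -0.001, 0.001]
contact_force: [-0.1, -0.2, -0.7]
grip_width: 50.1
finger_force: 0.0
```

>>> carry_out(
  slide=[
    [0,0,0],
    [0,0,0],
    [0,0,0],
    [0,0,0],
    [0,0,0],
    [0,0,0],
  ],
  roll=[0,0,0,0,0,0],
  hand=0,
  squeeze=25,
)

```text
t: 3.78
eef_pos: [534.5, 193.1, 53.6]
orientation: [1.0, 0.019, 0.002, 0.0]
contact_force: [0.0, -4.7, 6.5]
grip_width: 13.1
finger_force: 28.1
```

Gripped, at 13.1 mm and 28 N. Before moving, I'll work out how low the sieve can sit in the collar at each pinch-pivot angle, and what bar path that gives.

>>> carry_out(
  slide=[
    [0,0,-0.15],
    [0,0,-0.3],
    [0,0,-0.5],
    [0,0,-0.7],
    [0,0,-0.9],
    [0,0,-1],
    [0,0,-1],
  ],
  roll=[0,0,0,0,0,0,0],
)

```text
t: 4.37
eef_pos: [535.0, 194.0, 257.7]
orientation: [1.0, 0.019, 0.006, -0.001]
contact_force: [0.8, -0.2, -3.2]
grip_width: 13.6
finger_force: 26.8
```

```bash
cat > path.py <<'E'
from h import *
n=np.array([-.4806,.1368,.8662]);ex=np.array([.8331,-.2371,.4997]);ey=np.cross(n,ex);O=np.array([546.6,-160.6,124.9])
A=np.radians(28.5);v=np.cos(A)*ex+np.sin(A)*ey;w=np.cross(n,v)
N=np.array([v,w,n])           # rows: slot-aligned neck axes
hd=np.arctan2(v[1],v[0])
t=np.linspace(0,2*np.pi,120,endpoint=False)
ring=np.array([[36*np.cos(a),36*np.sin(a),z] for a in t for z in (-38,-30,-22,-14)])
lug=np.array([[s*x,y,z] for s in(1,-1) for x in np.linspace(36,56,11) for y in (-5,0,5) for z in(-28,-24,-20)])
S=np.r_[ring,lug]-[0,0,30]
def bad(B,a):
    M=R.from_euler('ZY',[hd,-a]).as_matrix()
    q=(S@M.T+B-O)@N.T;rho=np.hypot(q[:,0],q[:,1]);z=q[:,2]
    slot=(abs(q[:,1])<9)&(z>20)
    return ((z<40)&(z>0)&(rho>40)&(rho<48)&~slot).any() or ((z<0)&(rho>40)).any()
if __name__=='__main__':
    print('heading',np.degrees(hd),'slope',np.degrees(np.arcsin(v[2])))
    for a in range(0,27,4):
        a=np.radians(a if a<24 else np.degrees(np.arcsin(v[2])));best=None
        for dx in range(-30,40,3):
            for dy in range(-15,16,3):
                for z in range(250,180,-2):
                    B=np.array([509.1+dx*np.cos(hd)-dy*np.sin(hd),-149.9+dx*np.sin(hd)+dy*np.cos(hd),z])
                    if bad(B,a):break
                if best is None or z<best[0]: best=(z,[(dx,dy)],)
                elif z==best[0]: best[1].append((dx,dy))
        print(round(np.degrees(a)),best[0],np.mean(best[1],0),len(best[1]))
    s=r.read_state();print(s['t'],s['eef_pos'],s['grip_width'],s['finger_force'],R.from_quat(s['orientation']).as_matrix()[:,0])
E
python3 path.py
```

```text
heading 16.19407943292845 slope 26.048793562862127
0 212 [-27.   13.8] 5
4 212 [-26.5  14. ] 6
8 212 [-26.4  14.4] 5
12 210 [-21.  15.] 1
16 206 [-27.  15.] 1
20 204 [-30.  15.] 1
26 200 [-30.  15.] 1
4.3667 [535.00972205 194.03417483 257.72964283] 13.565477971248486 26.80390566587448 [0.99918107 0.03888972 0.01117004]
```

Run:
```python
from path import *
for ad in (0,5,10,15,20,26):
    a=np.radians(ad);M=R.from_euler('ZY',[hd,-a]).as_matrix();out=[]
    for dx in range(-10,48,2):
        for dy in range(-30,12,2):
            zb=None
            for z in range(290,180,-1):
                B=np.array([509.1+dx*np.cos(hd)-dy*np.sin(hd),-149.9+dx*np.sin(hd)+dy*np.cos(hd),z])
                if bad(B,a):break
            B[2]+=1
            q=N@(B-68*M[:,2]-O)
            if np.hypot(q[0],q[1])<14: out.append((B[2],dx,dy,q[2]))
    out=np.array(out);zb=out[:,0].min();k=out[out[:,0]<=zb+1]
    print(ad,'bar z',zb,'dxdy',k[:,1:3].mean(0).round(1),k[:,1:3].min(0),k[:,1:3].max(0),'bottom h',k[:,3].mean().round(1),len(k))
```

```text
0 bar z 224.0 dxdy [ 12.  -10.5] [ 10. -12.] [ 14. -10.] bottom h 38.8 4
5 bar z 220.0 dxdy [  7. -10.] [  6. -10.] [  8. -10.] bottom h 35.5 2
10 bar z 219.0 dxdy [  2. -10.] [  2. -10.] [  2. -10.] bottom h 34.5 1
15 bar z 216.0 dxdy [-2. -8.] [-2. -8.] [-2. -8.] bottom h 32.8 1
20 bar z 215.0 dxdy [-8.4 -5.4] [-10. -10.] [-6.  0.] bottom h 35.1 10
26 bar z 214.0 dxdy [-10.  -6.] [-10.  -6.] [-10.  -6.] bottom h 33.7 1
```

Run:
```python
from path import *
c,s=np.cos(hd),np.sin(hd)
for ad in (0,5,10,15,20,26):
    a=np.radians(ad);M=R.from_euler('ZY',[hd,-a]).as_matrix();out=[]
    for u in range(-12,13,2):
        for w_ in range(-12,13,2):
            for h in np.arange(70,5,-1):   # bottom-centre in neck coords, slide along n
                B=O+N.T@[u,w_,h]+68*M[:,2]
                if bad(B,a):break
            out.append((h+1,u,w_,*(O+N.T@[u,w_,h+1]+68*M[:,2])))
    out=np.array(out);hb=out[:,0].min();k=out[out[:,0]<=hb+1]
    print(ad,'bottom h',hb,'uw',k[:,1:3].mean(0).round(1),k[:,1:3].min(0),k[:,1:3].max(0),'bar',k[:,3:].mean(0).round(1),len(k))
```

```text
0 bottom h 36.0 uw [-5.  0.] [-6.  0.] [-4.  0.] bar [ 524.7 -156.9  222.3] 2
5 bottom h 34.0 uw [-1.6  0.8] [-4.  0.] [0. 2.] bar [ 522.7 -157.1  221.9] 5
10 bottom h 25.0 uw [-3.  2.] [-4.  2.] [-2.  2.] bar [ 520.1 -159.2  212.2] 2
15 bottom h 21.0 uw [-2.4  3.2] [-4.  2.] [0. 4.] bar [ 516.8 -160.1  207.3] 5
20 bottom h 17.0 uw [-1.6  2.8] [-4.  2.] [0. 4.] bar [ 514.3 -162.5  202.2] 5
26 bottom h 12.0 uw [0. 3.] [-2.  2.] [2. 4.] bar [ 511.7 -164.4  195.7] 6
```

The path is clear: with the sieve upright, the uphill lug reaches the ledge with the bar at about (525,−157,222). Pressing down and moving downhill from there tilts it to 26°, with the bar at (512,−164,196). Now to the hover point.

>>> carry_out(
  slide=[
    [-0.02,0.1,-0.05],
    [-0.04,0.25,-0.05],
    [-0.06,0.45,-0.05],
    [-0.08,0.65,-0.05],
    [-0.1,0.8,-0.05],
    [-0.1,0.9,-0.05],
  ],
  roll=[0,0,0,0,0,0],
)

```text
t: 4.87
eef_pos: [518.3, 10.1, 259.9]
orientation: [1.0, 0.018, -0.002, 0.0]
contact_force: [-0.6, 0.0, -3.2]
grip_width: 13.3
finger_force: 26.8
```

>>> carry_out(
  slide=[
    [-0.02,0.2,0],
    [-0.04,0.4,0],
    [-0.06,0.55,0],
    [-0.08,0.7,0],
    [-0.09,0.8,0],
    [-0.09,0.83,0],
    [-0.09,0.83,0],
    [-0.09,0.83,0],
  ],
  roll=[-0.1,-0.2,-0.31,-0.31,-0.31,-0.31,-0.31,-0.31],
)

```text
t: 5.53
eef_pos: [507.9, -153.1, 260.4]
orientation: [0.99, 0.14, -0.001, -0.001]
contact_force: [0.3, 0.6, -3.0]
grip_width: 13.4
finger_force: 26.8
```

```bash
python3 - <<'E'
from h import *
s=r.read_state();print(s['t'],s['eef_pos'],R.from_quat(s['orientation']).as_matrix().round(3).tolist())
snap('wrist','w2')
print(r.read_state()['eef_pos'])
p,d,c=load('w2');W=cloud(d,c)
s=snap('side','d2')
print(r.read_state()['eef_pos'])
E
python3 - <<'E'
import cv2
a=cv2.imread('pics/w2.png');b=cv2.imread('pics/d2.png')[150:330,260:440]
cv2.imwrite('pics/z2.png',cv2.hconcat([cv2.resize(a,(440,330)),cv2.resize(b,(330,330))]))
E
```

```text
5.5333 [ 507.92058203 -153.06000685  260.36218594] [[0.961, 0.278, -0.002], [0.278, -0.961, 0.001], [-0.001, -0.002, -1.0]]
[ 508.1063533  -152.56747582  260.6526863 ]
[ 508.26310535 -152.36007888  260.86647758]
```

View pics/z2.png

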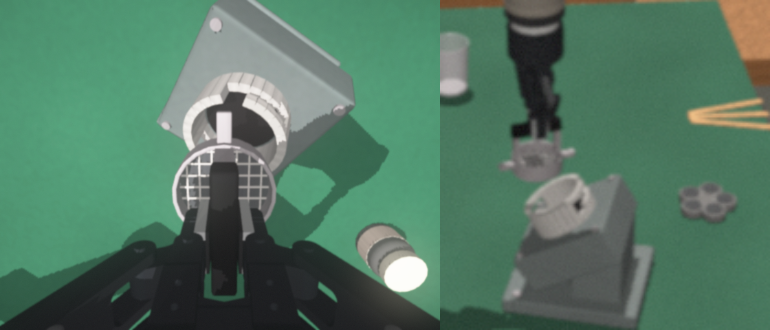

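The wrist half shows the held sieve level, with its uphill lug at (225,122) pointing at the upper slot gap. The side half confirms it is upright above the collar. I'll measure the sieve's offset in the grip from this picture.

Run:
```python
from h import *
p,d,c=load('w2');W=cloud(d,c);T=np.array([508.1,-152.7,260.6])
X=np.array([.961,.278,0]);Y=np.array([.278,-.961,0])
L=np.stack([(W-T)@X,(W-T)@Y,(W-T)[...,2]],-1)
m=(W[...,2]>190)&(abs(L[...,0])<70)&(abs(L[...,1])<60)
q=L[m&(p.max(2)>90)]
lug=q[(abs(q[:,1])<9)&(q[:,0]>41)&(q[:,2]<-20)];print('lug',len(lug),lug.max(0),lug.min(0),np.median(lug,0))
ring=q[(q[:,2]<-25)&(q[:,2]>-38)];print('ring y',np.percentile(ring[:,1],[1,99]),'x',np.percentile(ring[:,0],[1,99]),np.median(ring[:,2]))
b=L[m&(p.max(2)<70)];b=b[(b[:,0]>20)&(b[:,2]>0)&(abs(b[:,1])<12)];print('bar',b.max(0),b.min(0),np.median(b,0))
```

```text
lug 640 [ 53.47304688   4.73687005 -34.15540685] [ 41.00600134  -4.9305664  -43.35850946] [ 47.66946558  -0.29590312 -36.68247183]
ring y [-34.76996661  34.7371592 ] x [-19.96327393  52.65819309] -31.453210611909242
bar [34.03000501  6.93293358 24.15942926] [20.0025122  -6.74220922  5.74557144] [29.22903305  0.20142109 22.07416218]
```

The bar centre is 13.5 mm above the TCP and 2 mm behind it along tool x. I'll lower along the neck axis until the uphill lug meets the ledge.

>>> carry_out(
  slide=[
    [0.01,0,0.07],
    [0.02,0.005,0.13],
    [0.035,0.015,0.16],
    [0.05,0.025,0.19],
    [0.065,0.035,0.22],
    [0.075,0.04,0.24],
    [0.083,0.043,0.26],
    [0.083,0.043,0.26],
  ],
  roll=[0,0,0,0,0,0,0,0],
  squeeze=20,
)

```text
t: 6.3
eef_pos: [526.7, -157.2, 208.5]
orientation: [0.99, 0.141, -0.001, -0.0]
contact_force: [-0.4, 0.8, -2.7]
grip_width: 13.6
finger_force: 26.8
```

>>> carry_out(
  slide=[
    [-0.012,0.002,0.025],
    [-0.025,0.005,0.05],
    [-0.036,0.007,0.065],
    [-0.047,0.01,0.08],
    [-0.047,0.01,0.08],
  ],
  roll=[0,0,0,0,0],
)

```text
t: 6.72
eef_pos: [518.2, -161.5, 194.1]
orientation: [0.99, 0.141, 0.001, -0.0]
contact_force: [-0.0, 4.9, 2.2]
grip_width: 13.3
finger_force: 29.1
```

```bash
cat > held.py <<'E'
from h import *
import sys
s=r.read_state();T=s['eef_pos'];M=R.from_quat(s['orientation']).as_matrix()
p,d,c=snap('wrist',sys.argv[1]);W=cloud(d,c)
L=np.stack([(W-T)@M[:,0],(W-T)@M[:,1],(W-T)[...,2]],-1)
print(T.round(1),s['contact_force'].round(1),s['grip_width'])
b=L[(p.max(2)<80)&(abs(L[...,0]-25)<22)&(abs(L[...,1])<30)&(L[...,2]>-20)&(L[...,2]<70)]
for x in range(4,48,4):
    k=b[abs(b[:,0]-x)<2]
    if len(k)>5: print(x,len(k),'ytop',np.percentile(k[:,1],[2,98]).round(1),'z',np.percentile(k[:,2],[50,90,98]).round(1))
cv2.imwrite('pics/'+sys.argv[1]+'c.png',p[:,:,::-1][60:440,130:510])
E
python3 held.py w3
```

```text
[ 518.2 -161.5  194.1] [-0.   4.9  2.2] 13.284158597791853
4 1014 ytop [-29.4  29.4] z [50.  55.6 63.1]
8 3674 ytop [-29.   28.9] z [41.7 54.9 64.6]
12 5290 ytop [-29.1  29.3] z [49.4 56.6 58.9]
16 2183 ytop [-19.7  19.1] z [66.7 69.4 69.9]
20 449 ytop [-7.1  6.6] z [27.8 28.6 29.1]
24 465 ytop [-6.9  6.4] z [28.6 29.4 29.9]
28 486 ytop [-6.9  6.3] z [29.5 30.3 30.7]
32 928 ytop [-7.   6.2] z [28.  30.2 30.9]
36 455 ytop [-6.4  5.5] z [18.5 22.1 23.8]
```

View pics/w3c.png

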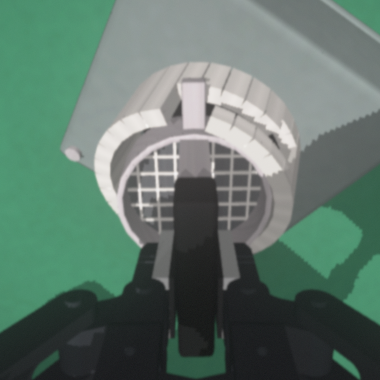

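The pivot works: the uphill lug sits in its slot at (195,100) in the crop and the bar slopes about 12–15°. I'll keep pressing.

>>> carry_out(
  slide=[
    [-0.01,0,0.02],
    [-0.018,-0.005,0.04],
    [-0.025,-0.01,0.06],
    [-0.025,-0.015,0.065],
    [-0.025,-0.015,0.065],
  ],
  roll=[0,0,0,0,0],
)

```text
t: 7.18
eef_pos: [512.4, -161.7, 181.5]
orientation: [0.99, 0.141, 0.0, 0.002]
contact_force: [-4.1, -2.5, 5.0]
grip_width: 13.7
finger_force: 30.9
```

```bash
python3 held.py w4 | sed -n '1p;6,11p'; python3 -c "
from h import *
p,d,c=snap('side','d4')
a=cv2.imread('pics/w4c.png');b=p[:,:,::-1][200:330,260:390]
cv2.imwrite('pics/z4.png',cv2.hconcat([a,cv2.resize(b,(380,380),interpolation=2)]))"
```

```text
[ 512.4 -161.7  181.5] [-4.1 -2.5  5. ] 13.722324561424545
20 426 ytop [-6.9  6.3] z [33.7 34.5 34.9]
24 450 ytop [-7.   6.2] z [35.2 36.1 36.5]
28 758 ytop [-7.   6.3] z [35.7 36.9 37.4]
32 1061 ytop [-6.8  6.2] z [28.6 32.7 34.2]
36 140 ytop [-5.8  5.6] z [23.1 24.5 25.2]
```

View pics/z4.png

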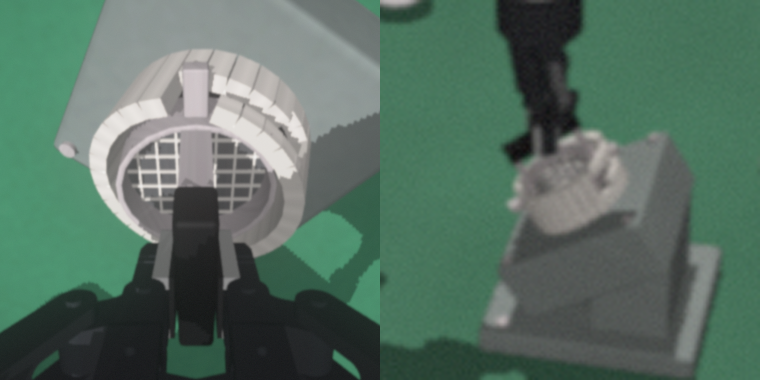

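The ring is inside the collar, with both lugs at the slots and the bar slope about 20°. I'll press a little more, then open to a loose straddle and push the bar over to square it.

>>> carry_out(
  slide=[
    [-0.01,-0.01,0.01],
    [-0.015,-0.02,0.02],
    [-0.02,-0.03,0.025],
    [-0.02,-0.03,0.025],
  ],
  roll=[0,0,0,0],
)

```text
t: 7.62
eef_pos: [511.1, -160.0, 179.1]
orientation: [0.99, 0.14, 0.006, 0.006]
contact_force: [6.0, -8.9, 9.1]
grip_width: 13.6
finger_force: 35.9
```

>>> carry_out(
  slide=[
    [0,0,0],
    [0,0,0],
    [0,-0.01,0],
    [0,-0.02,0],
    [0,-0.03,0],
    [0,-0.03,0],
  ],
  roll=[0,0,0,0,0,0],
  hand=22,
)

```text
t: 8.12
eef_pos: [505.0, -149.4, 175.0]
orientation: [0.99, 0.141, -0.0, -0.0]
contact_force: [-0.5, -0.7, -0.6]
grip_width: 21.6
finger_force: 0.0
```

```bash
python3 held.py w5 | sed -n '1p;5,12p'
python3 - <<'E'
from path import *
p,d,c=load('w5');W=cloud(d,c);q=(W-O)@N.T
rho=np.hypot(q[...,0],q[...,1])
m=(rho<36)&(abs(q[...,1])<36)&(p.max(2)>90)
# lug (uphill) and ring-top heights in slot-aligned neck coords
l=q[(q[...,0]>40)&(q[...,0]<60)&(abs(q[...,1])<7)&(q[...,2]>15)&(q[...,2]<60)]
print('lug xmax,y,z',len(l),np.percentile(l,[5,50,95],axis=0).round(1).tolist())
# mesh/ring: ring top annulus pts
k=q[(rho<38)&(rho>31)&(q[...,2]>5)&(q[...,2]<60)&(p.max(2)>90)]
A=np.c_[k[:,:2],np.ones(len(k))];co=np.linalg.lstsq(A,k[:,2],rcond=None)[0];print('ringplane',len(k),co)
E
```

```text
[ 505.  -149.4  175. ] [-0.5 -0.7 -0.6] 21.637109373084733
16 2140 ytop [-22.2  21.6] z [66.8 69.4 69.9]
20 455 ytop [-9.5  6.5] z [33.5 35.2 36. ]
24 499 ytop [-9.4  6.8] z [35.5 37.2 37.9]
28 572 ytop [-9.1  6.7] z [37.4 39.  39.7]
32 1062 ytop [-8.9  6.3] z [35.1 37.9 39. ]
36 841 ytop [-6.8  6.3] z [28.2 31.2 32.6]
lug xmax,y,z 1460 [[40.7, -5.8, 18.5], [47.3, 0.7, 26.9], [53.5, 6.4, 28.3]]
ringplane 7638 [ 0.16300126 -0.0350259  29.39015911]
```

View pics/w5c.png

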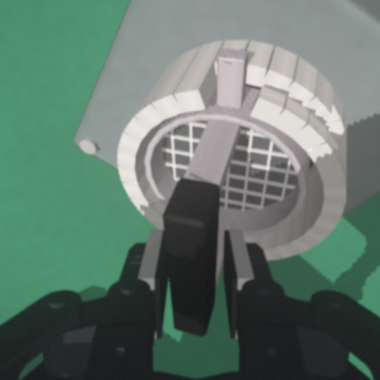

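The uphill lug is down its slot: its top is 28 mm above the face, which is ledge height plus 8 mm. The bar slope is 26°. I'll check the bar squareness in the neck frame, using the black pixels of the picture already taken.

```bash
cat > sq.py <<'E'
from path import *
import sys
p,d,c=load(sys.argv[1]);W=cloud(d,c);N2=N
if len(sys.argv)>2:
    g=np.radians(float(sys.argv[2]));N2=R.from_rotvec(-np.array([0,0,1])*0).as_matrix()@np.array([np.cos(g)*N[0]+np.sin(g)*N[1],-np.sin(g)*N[0]+np.cos(g)*N[1],N[2]])
q=((W-O)@N2.T)
m=(p.max(2)<85)&(q[...,0]>10)&(q[...,0]<45)&(abs(q[...,1])<25)&(q[...,2]>55)&(q[...,2]<100)
k=q[m]
for x in range(12,44,4):
    j=k[abs(k[:,0]-x)<2]
    if len(j)<10: continue
    t=j[j[:,2]>np.percentile(j[:,2],95)-4]
    print(x,len(j),'z',np.percentile(j[:,2],[10,50,97]).round(1),'y of top',np.percentile(t[:,1],[3,97]).round(1),'slope',np.polyfit(t[:,1],t[:,2],1)[0].round(2))
l=q[(q[...,0]>38)&(q[...,0]<62)&(abs(q[...,1])<8)&(q[...,2]>6)&(q[...,2]<36)&(p.min(2)>90)]
print('lug',len(l),np.percentile(l,[2,50,98],axis=0).round(1).tolist())
E
python3 sq.py w5
```

```text
12 800 z [82.4 86.9 98.6] y of top [-17.1  10.1] slope -0.0
16 640 z [84.  86.9 99.4] y of top [-16.6  18.5] slope 0.06
20 1092 z [85.8 93.1 99.4] y of top [-24.7 -16.5] slope 0.07
24 454 z [78.6 86.4 99.6] y of top [-24.8 -18.7] slope 0.06
28 469 z [77.9 86.4 87.2] y of top [-3.6  9. ] slope 0.07
32 2091 z [72.2 80.4 86.8] y of top [-3.3  8.9] slope 0.02
36 154 z [73.1 79.  85.6] y of top [-1.9  7.9] slope -0.0
lug 2045 [[38.7, -7.6, 6.9], [47.2, 0.2, 26.5], [53.7, 7.5, 28.6]]
```

It is square: the bar top is 87 mm above the face (87 expected), within about 3° of level across, and the lugs are on the ledge. Now I'll twist clockwise (+roll) with a loose straddle.

>>> carry_out(
  slide=[
    [0.01,0,0],
    [0.02,-0.005,0],
    [0.02,-0.005,0],
    [0.02,-0.005,0],
    [0.02,-0.005,0],
    [0.02,-0.005,0],
    [0.02,-0.005,0],
  ],
  roll=[0,0,0.15,0.3,0.45,0.6,0.6],
  hand=20,
)

```text
t: 8.75
eef_pos: [509.0, -147.9, 175.2]
orientation: [0.995, -0.096, -0.0, 0.0]
contact_force: [1.0, 0.1, 0.5]
grip_width: 19.9
finger_force: 0.9
```

>>> carry_out(
  slide=[
    [0,0,0],
    [0,0,0],
    [0,0,0],
    [0,0,0],
    [0,0,0],
    [0,0,0],
  ],
  roll=[0.13,0.26,0.39,0.52,0.6,0.6],
)

```text
t: 9.25
eef_pos: [509.7, -148.2, 175.7]
orientation: [0.946, -0.324, 0.001, 0.0]
contact_force: [2.3, -0.5, 1.8]
grip_width: 19.9
finger_force: 1.7
```

```bash
python3 held.py w6 | sed -n '1p;5,12p'; python3 -c "
from h import *
s=r.read_state();print(s['t'],s['ft_torque'],R.from_quat(s['orientation']).as_matrix()[:,0])"; python3 sq.py w6 -48
```

```text
[ 509.7 -148.2  175.7] [ 2.3 -0.5  1.8] 19.85713415360086
16 2108 ytop [-21.3  21.3] z [66.8 69.4 69.9]
20 531 ytop [-12.2   2.1] z [38.5 39.8 40.3]
24 954 ytop [-12.9   1. ] z [37.6 39.8 40.4]
28 979 ytop [-13.6  -0.2] z [31.4 35.2 36.8]
32 219 ytop [-10.   -1.2] z [27.4 29.3 30.2]
9.3 [-0.07359549 -0.19934013  0.06901618] [ 0.79233465 -0.61008517  0.00137489]
12 858 z [81.1 86.9 97.9] y of top [-6.5 17.9] slope 0.02
16 737 z [85.  87.2 98.7] y of top [-7.6 18. ] slope 0.01
20 688 z [85.9 87.3 98.5] y of top [-17.4  17.5] slope -0.02
24 1170 z [86.2 94.4 99.7] y of top [-15.6  24.5] slope -0.03
28 919 z [73.5 85.1 87.6] y of top [ 2.2 21.6] slope 0.25
32 1639 z [72.2 79.2 86.7] y of top [ 3.1 13.5] slope -0.07
lug 1545 [[40.0, -7.7, 6.5], [47.2, 1.0, 18.9], [52.1, 7.8, 35.6]]
```

The bar is turning, lagging the tool a little, and still at ledge height (87 mm). I'll continue.

>>> carry_out(
  slide=[
    [0,0,0],
    [0,0,0],
    [0,0,0],
    [0,0,0],
    [0,0,0],
    [0,0,0],
  ],
  roll=[0.12,0.24,0.36,0.48,0.6,0.6],
)

```text
t: 9.8
eef_pos: [510.8, -147.5, 176.4]
orientation: [0.844, -0.536, 0.002, -0.001]
contact_force: [4.0, 3.3, -1.6]
grip_width: 20.0
finger_force: 11.1
```

```bash
python3 held.py w7 | sed -n '1p;5,12p'; python3 -c "
from h import *
s=r.read_state();print(s['t'],s['ft_torque'],R.from_quat(s['orientation']).as_matrix()[:,0])"; python3 sq.py w7 -60
```

```text
[ 510.8 -147.5  176.4] [ 4.   3.3 -1.6] 19.972004333197386
16 2077 ytop [-21.2  21.4] z [67.  69.4 69.9]
20 405 ytop [-8.7  4.4] z [36.3 38.3 39. ]
24 707 ytop [-10.9   3.4] z [37.2 38.9 39.5]
28 1091 ytop [-12.8   2.2] z [32.3 36.  37.2]
32 399 ytop [-11.2  -0.4] z [26.5 28.8 30.4]
9.85 [ 0.26507202 -0.85669817  0.22282235] [ 0.42884494 -0.90337681  0.00153314]
12 917 z [72.1 87.  98.9] y of top [-5.3 22. ] slope 0.02
16 706 z [78.7 87.2 98.4] y of top [-10.5  20.8] slope -0.02
20 426 z [86.7 87.5 95.9] y of top [17.3 19.4] slope 2.61
24 697 z [87.  88.1 96.4] y of top [17.  22.5] slope -0.21
28 979 z [87.2 91.  99.6] y of top [18.1 24.8] slope -0.16
32 1957 z [73.4 80.7 87.9] y of top [-3.7  8.6] slope -0.01
lug 1515 [[40.3, -7.7, 6.8], [48.0, 0.2, 29.8], [55.4, 7.7, 35.7]]
```

The sieve is at the stop: wrist torque about 0.9 Nm, bar near the lock heading, but the fingers are holding it up. I'll open and let it drop.

>>> carry_out(
  slide=[
    [0,0,0],
    [0,0,0],
    [0,0,0],
    [0,0,0],
    [0,0,0],
  ],
  roll=[0,0,-0.1,-0.2,-0.25],
  hand=34,
)

```text
t: 10.27
eef_pos: [508.3, -148.0, 174.8]
orientation: [0.894, -0.448, -0.001, 0.0]
contact_force: [0.9, -0.0, 0.4]
grip_width: 33.9
finger_force: 0.0
```

```bash
python3 held.py w8 | sed -n '1p'
cat > bar.py <<'E'
from path import *
import sys
p,d,c=load(sys.argv[1]);W=cloud(d,c)
g=np.radians(-60);N2=np.array([np.cos(g)*N[0]+np.sin(g)*N[1],-np.sin(g)*N[0]+np.cos(g)*N[1],N[2]])
q=((W-O)@N2.T);z=q[...,2]
m=((p.max(2)<85)&(abs(q[...,0])<42)&(abs(q[...,1])<14)&(z>70)&(z<89)).astype(np.uint8)
nl,lab,st,_=cv2.connectedComponentsWithStats(m)
k=q[lab==1+np.argmax(st[1:,4])]
top=k[k[:,2]>np.percentile(k[:,2],90)-6]
A=np.c_[top[:,:2],np.ones(len(top))];co=np.linalg.lstsq(A,top[:,2],rcond=None)[0]
for _ in range(4):
    A=np.c_[top[:,:2],np.ones(len(top))];e=abs(A@co-top[:,2])<1.2;co=np.linalg.lstsq(A[e],top[e,2],rcond=None)[0]
t=top[e];print('top plane',co.round(3),len(t),cv2.minAreaRect(t[:,:2].astype(np.float32)),'edges',[ (x,np.percentile(t[abs(t[:,0]-x)<2,1],[3,97]).round(1).tolist()) for x in range(-32,36,8) if (abs(t[:,0]-x)<2).sum()>20],t[:,0].max())
E
python3 bar.py w8
```

```text
[ 508.3 -148.   174.8] [ 0.9 -0.   0.4] 33.935729718679646
top plane [ 0.0000e+00 -1.0000e-02  7.8528e+01] 4082 ((-2.565898895263672, -1.7387924194335938), (71.0736083984375, 13.455735206604004), 1.059784173965454) edges [(-32, [-8.7, 3.7]), (-24, [-8.4, 4.0]), (-16, [-8.1, 4.0]), (-8, [-7.9, 4.2]), (0, [-7.7, 4.4]), (8, [-7.7, 4.7]), (16, [-7.4, 4.8]), (24, [-7.4, 4.9]), (32, [-7.3, 4.8])] 32.96101044308578
```

View pics/w8c.png

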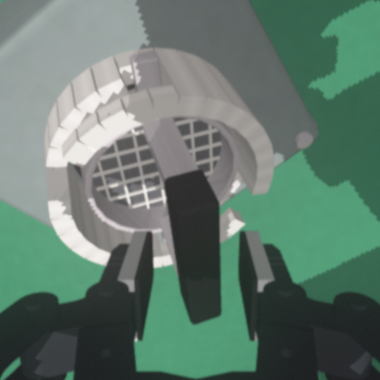

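It dropped: the bar top is at 78.5 mm (79 expected), level, 1° off the lock heading, and centred within 3 mm. The picture shows the open fingers clear of the bar on both sides. I'll retreat straight up.

>>> carry_out(
  slide=[
    [0,0,-0.05],
    [0,0,-0.15],
    [0,0,-0.3],
    [0,0,-0.45],
    [0,0,-0.6],
    [0,0,-0.6],
    [0,0,-0.6],
  ],
  roll=[0,0,0,0,0,0,0],
)

```text
t: 10.9
eef_pos: [509.4, -148.3, 297.5]
orientation: [0.893, -0.451, 0.002, 0.0]
contact_force: [0.7, -0.1, -0.3]
grip_width: 34.1
finger_force: 0.0
```

```bash
python3 held.py w9 | sed -n '1p'; python3 bar.py w9; python3 -c "
from workcell import r
print(r.hand_in())"
```

```text
[ 509.4 -148.3  297.5] [ 0.7 -0.1 -0.3] 34.13734641018995
top plane [ 1.0000e-03 -1.7000e-02  7.8567e+01] 1498 ((-2.6102027893066406, -0.9771866798400879), (70.30694580078125, 13.306024551391602), 0.8881769776344299) edges [(-32, [-7.4, 4.1]), (-24, [-7.7, 4.7]), (-16, [-7.0, 4.8]), (-8, [-7.1, 4.5]), (0, [-6.8, 5.1]), (8, [-6.8, 5.4]), (16, [-6.6, 5.4]), (24, [-6.6, 5.6]), (32, [-6.1, 5.8])] 32.573674719617365
the job is handed in; nothing more can be done
None
```

The sieve is locked in the neck, with its bar top measured at 78.6 mm (79 expected), about 1° off the notch line, and the arm was lifted clear; I handed the job in at about 11 s, and no verdict came back.

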